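# Load the reagent carrier into the analyser's dock

### The job

Push the grey reagent carrier (the one with two bottles) up the loading ramp of the reagent dock and on against the sprung buffer, without lifting it, until its back edge drops behind the yellow lip and it sits level in the tray. Feel for the spring and push gently, never ramming the carrier against the end stop, then let go and throw the red coupling lever fully over. Leave everything else on the counter where it is.

Things in the scene. Friction and masses are not known exactly. Their poses are not given: they have to be found in the camera images.
- carrier: Grey open plastic carrier, 130 long (x) x 90 wide x 50 high, 0.5 to 0.75 kg, with two white bottles fixed in it, caps (red, blue) to 66 above its underside. Too wide to grasp across; flat ends to push on. Origin: centre of its underside; x lengthwise, z up. Starts flat on the counter, nose 100 to 175 short of the ramp's foot, x axis within 0.2 rad of the dock's x, up to 20 to one side.
- dock: Fixed reagent dock. Origin: on the counter, middle of the ramp's foot; x points uphill (the way to push), z up. The metal ramp rises 38 in the first 120 of x (0.31 rad). White guide cheeks stand at y = +-51 (inner faces), about 20 above the ramp and up to height 60 along the tray, so a pusher must be narrower than 90; before the foot (x = 0 to -100) they flare out to +-78, 22 high.
- landing (a point): Point on the dock at x = 120, height 38, middle of the ramp's top edge, axes as the dock's. A level landing runs from here to the yellow lip, behind which the tray floor lies 10 lower (height 28). The lip's inner edge is at dock x = 152 to 182: the tray (lip, floor, sprung buffer, bulkhead) is clamped somewhere in that range and its setting is not reported; find it by feel or sight.
- seat (a point): Point on the dock at x = 167, height 38, middle of the lip's range. Friction on a hard-pressing pusher can hold the carrier's back edge up: lower the pusher with it, or ease off a little, to let it drop. Once down, the spring holds it against the lip, level, underside at height 28, centre 65 past the lip edge; eased off too early, it is pushed back up on the lip.
- tray (a point): Point on the dock at x = 232, height 28, near the middle of the tray floor. The black sprung buffer bar faces the carrier 126 behind the lip edge (height 32 to 46), gives 12, pushes back 3 N at first touch and 1 N more per mm, 15 N at its hard end stop. Press it in 7 or more to clear the lip; sliding takes 1 to 3 N besides (up to 9 N on the ramp). Never push on the carrier over 25 N.
- gantry (a point): Middle of the underside of the grey gantry bar across the tray, at dock x = 262, height 126; the bar is 30 wide in x, 132 in y, top at height 140. Under it hangs a black suction head, underside at height 115, which comes down 16 over the front bottle as the lever is thrown.
- lever (a joint): Red coupling lever of the dock: 0 = leaning back towards the ramp's foot (as found, up to 0.1), 1.0 rad = thrown fully over towards the bulkhead, at its stop. Pivots about the dock's y axis at dock x = 165, y = -92, height 28; arm 90 long; needs about 3 N at the grip and stays where it is left.
- lever_tip (a point): Centre of the lever's red cross grip, a round bar 14 thick and 58 long along the dock's y. At lever 0 it is at dock x = 122, y = -92, height 107; at lever 1.0 at dock x = 208, same height. Push it from behind along the dock's +x.
- spare: Empty blue carrier, 130 x 90 x 50; bystander. Origin: centre of underside.
- tube_rack: Metal block, 75 x 190 x 34, with capped sample tubes to 74 high; bystander. Origin: centre of underside.
- carton_a: Yellow carton with an orange stripe, 90 x 125 x 62; bystander. Origin: centre of underside.
- carton_b: Yellow carton with a white stripe, 90 x 125 x 62; bystander. Origin: centre of underside.
- stapler: Red stapler, 150 x 34 x 55; bystander. Origin: centre of underside.
- cup: Paper cup, 70 across, 80 high; bystander. Origin: centre of underside.
- bottle: White bottle with a red cap, 66 across, 150 high; bystander. Origin: centre of underside.
- notebook: Blue notebook, 150 x 210 x 16; bystander. Origin: centre of underside.
Mind the look-alikes: they are no part of the job. Leave any pink look-alike of the carrier alone.

How it is judged:
By the outcome, as a careful person would: the job done as asked, in the order asked, and still so for the second after the job is handed in, with the robot touching nothing.
It also fails if it takes over 72 s, if anything falls off the work surface, if the arm or the gripper's body presses on something with over 40 N, if the wrist force passes 120 N, or if a joint passes its speed limit or range.

### The arm

A 6-joint arm with a two-finger parallel gripper is mounted at the origin on the work surface. World frame = base frame: x ahead of the robot, y to its left, z up, the work surface at z = 0. Lengths are in mm, angles in rad, forces in N, time in s.
With the tool pointing down it reaches from about 350 to 875 mm from the base axis. Payload 4.2 kg.
Tool frame: the origin (TCP) lies at the very end of the fingers, on their centre line; the grasp point (between the pads) lies 19 mm behind it; z points along the fingers, y is the direction in which the jaws open and shut (so a half turn about z gives the same grasp; the last joint's range is limited). The gripper opens to 85 mm and grips with 20 to 120 N. Pads are 22 mm wide; open, the fingers measure 114 mm over their backs; the gripper's body (76 mm by 85 mm) begins 54 mm behind the grasp point. The pads swing forward as they close: fully open they stand 13 mm farther back than shut.
Start: joints at [-0.873, 0.385, 0.008, 0, -1.194, -0.259], TCP at [265.545, -565.76, 231.312] pointing down, gripper open.
Joint ranges: [-3.14, 3.14], [-1.21, 2.06], [-1.07, 1.41], [-3.16, 2.05], [-2.99, -0.16], [-3.1, 3.1]. Speed limits (rad/s): [2.79, 2.79, 3.14, 3.14, 3.14, 3.14].

### API

Orientations are given as a unit quaternion [x, y, z, w].
In Python, from bench import arm, optics, job gives the robot as it stands.
- The arm moves only by the tool send_rows, never from a script. Its argument "steps" is a list that holds one entry, the list of rows, each a list of 5 numbers: the shift along the tool's x, y, z in cm, then the turn about the tool's z in rad, then the opening, from 0 (shut) to 1 (fully open). A call has 1 to 10 rows; each row shifts and turns the pose as measured when the row begins, along the tool's axes as they then stand; what a row does not reach is not made up. A row lasts 1/12 s, in which the tool goes at most 41.7 mm and 7.16 degrees, less where a joint would pass 70% of its speed; a pose out of reach is approached as far as the arm can. A call with a gripper value outside its range is refused whole. The fingers move at their own pace and stop on an object; the grip force is fixed at half the most. Time passes only in rows, so rows that do not move let the fingers close. It gives the time, the measured TCP pose, the force and the opening at its end, in the units of the state.
- arm.read_state(): the state, without advancing time (a new reading comes with each control period).
- optics.get_image(name): name is "side" or "top" or "wrist"; returns (picture, depth): 480x640x3 uint8, blue, green, red; 480x640 float32, mm along the optical axis (not along the pixel's ray), 0 where there is no reading.
- optics.get_calibration(name): a dict with "K" (3x3 intrinsics, pixels), "rvec" (rotation vector, rad) and "tvec" (3), from world to camera coordinates, as OpenCV has them; the wrist camera has in their place "hand_eye" (4x4, takes a point from camera to tool coordinates, whose origin is the TCP and whose axes are the flange's). Camera axes: x right, y down, z forward; pixel columns grow to the right and rows downward; lengths in mm; the calibration is good to about 2 mm. A picture is of the moment at which its call begins: read the wrist's pose just before it. get_calibration takes no time and is no camera call.
- job.job_done(): hands the job in, once; it reports no verdict.
The state is a dict: "clock": time; "joints": joint angles; "joint_vel": joint speeds; "joint_efforts": joint torques, N m; "position": TCP position; "ee_rot": TCP orientation; "contact_force": force on the tool from outside, world axes, zero at the start; "wrist_torque": the same for the moment, N m; "gripper_width": finger opening in mm.
Only numpy, scipy, OpenCV 4.12 (cv2) and the standard library are available. Lean on these libraries where they do the work, as an engineer would, in place of code of your own. Each camera call takes 0.05 s, during which the arm holds its last target. There are 200 camera calls.

## Working session

There is one attempt and no reset: what is moved stays moved. The work goes in short steps, Python scripts to look and compute and a tool call to move; the robot and the scene stay as the last step left them, time stands still between calls to the robot, and variables do not carry over. Pictures are saved under pics/ and viewed, about 8 in all and at most 12, crops included, and the job is handed in when it is done.

Besides the shell and the picture viewer there is one more tool, called after "Emit:" by a JSON object that holds its "fn" and its "kwargs", one argument or row to a line. send_rows: Moves the arm, as the interface text tells. Its arguments: {"type":"object","properties":{"steps":{"type":"array","items":{"type":"array","items":{"type":"array","items":{"type":"number"}}}}},"required":["steps"]}

```bash
ls; mkdir -p pics; python3 - <<'E'
from bench import arm, optics
import cv2
print(arm.read_state())
for n in("top","side"):
    p,d=optics.get_image(n); cv2.imwrite(f"pics/{n}0.png",p)
    print(n,optics.get_calibration(n))
print(optics.get_calibration("wrist"))
E
```

```text
pics
{'clock': 0.0, 'joints': array([-8.73372664e-01,  3.85580180e-01,  6.62271876e-03, -5.10077674e-04,
       -1.19401384e+00, -2.58626723e-01]), 'joint_vel': array([ 1.79652886e-04, -1.48745310e-03,  2.96207308e-04, -4.24231912e-05,
       -5.92865126e-04, -1.17917556e-03]), 'joint_efforts': array([ 1.41540615e-03, -3.92289555e+01,  1.88402706e+01,  4.18591797e+00,
       -4.54402354e-03, -1.85053381e-05]), 'position': array([ 265.3148551 , -565.23976993,  230.20447418]), 'ee_rot': array([-2.17550577e-01,  9.76048415e-01,  1.07463280e-03, -2.89798081e-04]), 'contact_force': array([-0.00194894,  0.07291489,  0.13777211]), 'wrist_torque': array([0.00144786, 0.03398469, 0.03524851]), 'gripper_width': 85.51856214446755}
top {'K': array([[604.648253  ,   0.        , 323.83919937],
       [  0.        , 604.648253  , 243.49728272],
       [  0.        ,   0.        ,   1.        ]]), 'rvec': array([ 2.09573736, -2.14127841,  0.20848863]), 'tvec': array([ -46.95414024,  535.28283207, 1932.61427162])}
side {'K': array([[612.75226029,   0.        , 319.46462637],
       [  0.        , 612.75226029, 230.57345888],
       [  0.        ,   0.        ,   1.        ]]), 'rvec': array([ 2.02960541, -0.75724741,  0.4428531 ]), 'tvec': array([-447.25972209,  242.07198254, 1622.1276996 ])}
{'K': array([[344.06783623,   0.        , 320.67140409],
       [  0.        , 344.06783623, 238.27503106],
       [  0.        ,   0.        ,   1.        ]]), 'hand_eye': array([[ 2.70619758e-04, -9.61249388e-01, -2.75680142e-01,
         7.01378463e+01],
       [ 9.99999950e-01,  2.15183782e-04,  2.31334999e-04,
        -3.62829035e-01],
       [-1.63048731e-04, -2.75680190e-01,  9.61249398e-01,
        -1.42674881e+02],
       [ 0.00000000e+00,  0.00000000e+00,  0.00000000e+00,
         1.00000000e+00]])}
```

View pics/top0.png

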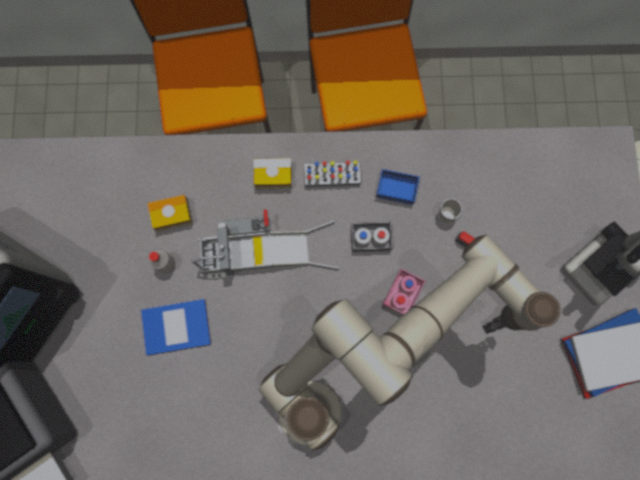

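View pics/side0.png

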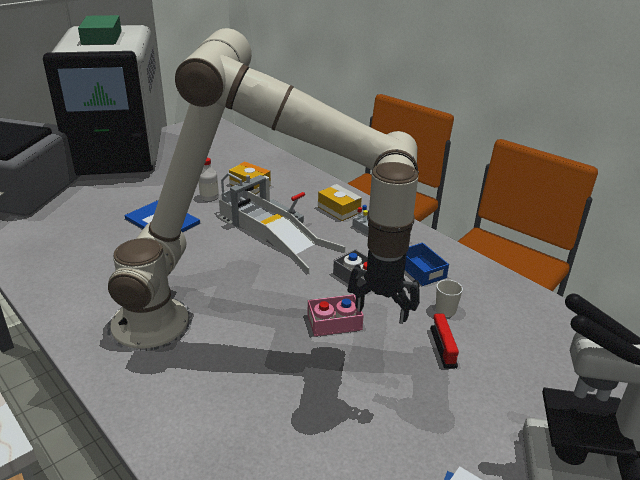

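The candidates are the grey carrier at top (372,237), pink at (404,293) and empty blue at (397,187). Grey with two white bottles fits, and it sits in line with the dock's foot at (308,250). I'll confirm with an enlarged crop and measure from it.

```bash
cat > h.py <<'E'
import numpy as np, cv2
from bench import arm, optics
from scipy.spatial.transform import Rotation as R
def cam(n):
    c=optics.get_calibration(n)
    if n=="wrist":
        s=arm.read_state(); T=np.eye(4);T[:3,:3]=R.from_quat(s["ee_rot"]).as_matrix();T[:3,3]=s["position"]
        C=T@c["hand_eye"]; return c["K"],C[:3,:3],C[:3,3]
    M=cv2.Rodrigues(c["rvec"])[0]; return c["K"],M.T,-M.T@c["tvec"]
def onplane(C,u,v,h):
    K,M,o=C; d=M@np.linalg.solve(K,[u,v,1.]); return o+d*(h-o[2])/d[2]
def cloud(C,d):
    K,M,o=C; v,u=np.indices(d.shape); z=d.astype(float)
    p=np.stack([(u-K[0,2])/K[0,0]*z,(v-K[1,2])/K[1,1]*z,z],-1)@M.T+o
    p[d==0]=np.nan; return p
def proj(C,p):
    K,M,o=C; q=K@(M.T@(np.asarray(p,float)-o)); return q[:2]/q[2]
E
python3 - <<'E'
from h import *
C=cam("top"); p,d=optics.get_image("top")
cr=cv2.resize(p[185:300,185:425],None,fx=3.3,fy=3.3,interpolation=cv2.INTER_CUBIC); cv2.imwrite("pics/c1.png",cr)
P=cloud(C,d); np.save("P.npy",P); np.save("I.npy",p)
for n,(u,v,h) in dict(car=(372,237,50),foot=(308,250,0),lip=(258,250,38),lever=(266,218,107),gantry=(223,246,140),tipL=(333,223,22),tipR=(338,267,22)).items(): print(n,onplane(C,u,v,h).round(),P[v,u].round())
E
```

```text
car [ 553. -218.   50.] [ 555. -218.   43.]
foot [523.  -5.   0.] [525.  -5.  -9.]
lip [520. 159.  38.] [520. 159.  39.]
lever [611. 126. 107.] [607. 125. 123.]
gantry [516. 258. 140.] [513. 256. 152.]
tipL [610. -91.  22.] [612. -91.  14.]
tipR [ 460. -104.   22.] [ 462. -104.    9.]
```

View pics/c1.png

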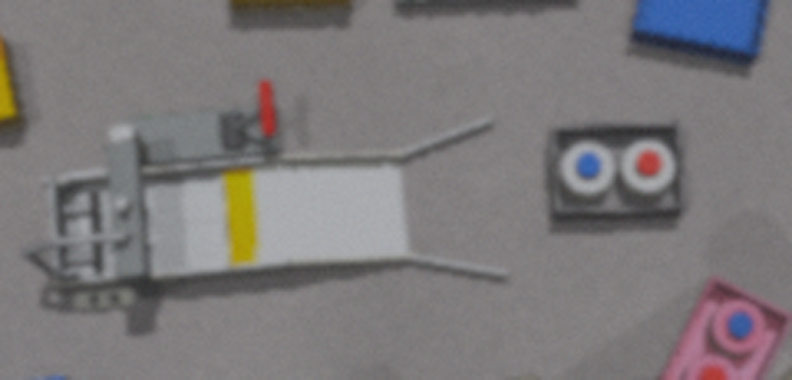

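The crop shows the grey carrier with two white bottles (blue and red caps) at about crop (617,170). The dock is to its left, with the foot edge at crop x≈405, the lip's inner edge at x≈222 and the lever grip at (266,108). Next I'll get numbers from masks.

```bash
python3 - <<'E'
from h import *
C=cam("top"); P=np.load("P.npy"); p=np.load("I.npy")
hsv=cv2.cvtColor(p,cv2.COLOR_BGR2HSV)
def pts(m,h):
    v,u=np.nonzero(m); return np.array([onplane(C,a,b,h)[:2] for a,b in zip(u,v)])
def rect(m,h,name):
    q=pts(m,h).astype(np.float32); r=cv2.minAreaRect(q); print(name,len(q),np.round(r[0],1),np.round(r[1],1),round(r[2],1)); print(cv2.boxPoints(r).round().tolist()); return q
def roi(m,u0,u1,v0,v1):
    k=np.zeros_like(m); k[v0:v1,u0:u1]=m[v0:v1,u0:u1]; return k
yel=roi((hsv[...,0]>18)&(hsv[...,0]<35)&(hsv[...,1]>150),240,275,228,275)
rect(yel,38,"lip")
red=roi(((hsv[...,0]<8)|(hsv[...,0]>172))&(hsv[...,1]>110),255,280,200,235)
rect(red,107,"lever")
dark=roi(hsv[...,2]<85,345,398,218,256)
n,l,s,c=cv2.connectedComponentsWithStats(dark.astype(np.uint8)); k=1+np.argmax(s[1:,4])
rect(l==k,50,"carrier")
h=roi((P[...,2]>20),340,400,215,258); q=P[h][:,:2].astype(np.float32); print("carrier depth",cv2.minAreaRect(q))
for nm,lo,hi in(("blue",100,130),("redc",172,180)):
    m=roi((hsv[...,0]>=lo)&(hsv[...,0]<=hi)&(hsv[...,1]>100),350,395,225,250); print(nm,pts(m,66).mean(0))
ramp=roi((hsv[...,2]>150)&(hsv[...,1]<30),262,312,232,270)
q=P[ramp]; u=np.nonzero(ramp); 
# centre line of ramp per column, world
cl=[]
for c in range(265,306):
    v=np.nonzero(ramp[:,c])[0]
    if len(v)>15: z=38*np.clip((308-c)/38,0,1); cl.append(np.r_[onplane(C,c,v.mean(),z)[:2]])
cl=np.array(cl); print("ramp centre", np.polyfit(cl[:,1],cl[:,0],1),cl[0],cl[-1])
for u,v in((307.1,235),(308.6,263.8)): print(onplane(C,u,v,0).round(1))
E
```

```text
lip 196 [521.5 160.5] [91.5 24.1] 4.7
[[475.0, 169.0], [477.0, 145.0], [568.0, 152.0], [566.0, 176.0]]
lever 61 [612.8 126. ] [12.9 49.9] 89.9
[[588.0, 120.0], [638.0, 120.0], [638.0, 132.0], [588.0, 133.0]]
carrier 313 [ 522.9 -212. ] [133.9  56.2] 83.9
[[488.0, -276.0], [544.0, -282.0], [558.0, -148.0], [502.0, -143.0]]
carrier depth ((559.9815673828125, -228.23426818847656), (94.06686401367188, 155.40333557128906), 1.3267464637756348)
blue [ 557.71727296 -186.7495932 ]
redc [ 565.63158337 -252.77675436]
ramp centre [-7.50694477e-02  5.27934535e+02] [517.68523025 136.18188285] [526.50121562   5.13155591]
[575.1  -2.6   0. ]
[476.4  -6.1   0. ]
```

Emit:
{"fn": "send_rows", "kwargs": {
  "steps": [
    [[-3.7,0.65,0,0,1],[-3.7,0.65,0,0,0.5],[-3.7,0.65,0,0,0.5],[-3.7,0.65,0,0,0.5],[-3.7,0.65,0,0,0.5],[-3.7,0.65,0,0,0.5],[-3.7,0.65,0,0,0.5],[-3.7,0.65,0,0,0.5],[-3.7,0.65,0,0,0.5],[-3.7,0.65,0,0,0.5]]
  ]
}}

```text
clock: 0.98
position: [578.6, -345.0, 226.1]
ee_rot: [-0.21, 0.978, 0.004, -0.003]
contact_force: [0.4, -1.3, 0.3]
gripper_width: 42.7
```

Emit:
{"fn": "send_rows", "kwargs": {
  "steps": [
    [[0,0,0,-0.12,0.5],[0,0,0,-0.12,0.5],[0,0,0,-0.12,0.5],[0,0,0,-0.12,0.5],[0,0,0,-0.12,0.5],[0,0,0,-0.12,0.5],[0,0,0,-0.12,0.5],[0,0,0,-0.12,0.5],[0,0,0,-0.12,0.5],[0,0,0,-0.12,0.5]]
  ]
}}

```text
clock: 1.82
position: [585.6, -335.1, 217.4]
ee_rot: [0.743, -0.669, -0.011, 0.001]
contact_force: [-0.2, 0.7, -0.6]
gripper_width: 43.0
```

```bash
python3 - <<'E'
from h import *
C=cam("wrist"); s=arm.read_state(); print(s["clock"],s["position"].round(1),s["gripper_width"],s["contact_force"].round(2),R.from_quat(s["ee_rot"]).as_matrix().round(3))
p,d=optics.get_image("wrist"); cv2.imwrite("pics/w1.png",p); np.savez("w1.npz",p=p,d=d,K=C[0],M=C[1],o=C[2])
E
```

```text
1.8167 [ 585.6 -335.1  217.4] 42.986139074638515 [-0.22  0.67 -0.63] [[ 0.104 -0.994 -0.018]
 [-0.995 -0.104  0.012]
 [-0.014  0.016 -1.   ]]
```

View pics/w1.png

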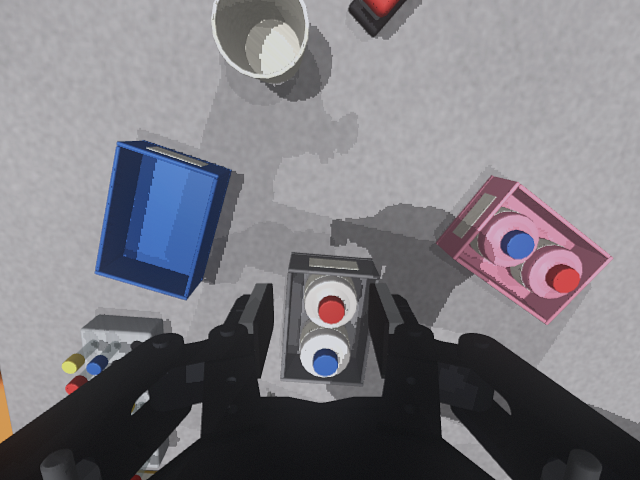

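The wrist view shows the grey carrier between the fingers. Its back rim runs from (291,253) to (378,260) and its front corners are at (282,379) and (363,384). The blue spare and the pink carrier are well clear.

```bash
python3 - <<'E'
from h import *
z=np.load("w1.npz"); C=(z["K"],z["M"],z["o"])
a,b,c,e=[onplane(C,u,v,50)[:2] for u,v in((291,253),(378,260),(282,379),(363,384))]
print(a,b,c,e); cen=(a+b+c+e)/4
print("cen",cen,"yaw",np.degrees(np.arctan2(*((c+e-a-b)[::-1]))),np.linalg.norm(a-b),np.linalg.norm(a-c),np.linalg.norm(b-e))
hsv=cv2.cvtColor(z["p"],cv2.COLOR_BGR2HSV); q=[]
for lo,hi in((0,10),(100,130)):
    m=(hsv[...,0]>=lo)&(hsv[...,0]<=hi)&(hsv[...,1]>130); m[:240]=0;m[400:]=0;m[:,:290]=0;m[:,370:]=0
    v,u=np.nonzero(m); q.append(onplane(C,u.mean(),v.mean(),66)[:2])
print("caps",q,np.degrees(np.arctan2(*((q[1]-q[0])[::-1]))),(q[0]+q[1])/2)
E
```

```text
[ 607.0758914  -297.11581193] [ 523.51247984 -298.19993602] [ 605.34607739 -154.01067871] [ 517.96906153 -155.45386923]
cen [ 563.47587754 -226.19507397] yaw 91.45752622536789 83.57044379405122 143.1155875820628 142.85366313286067
caps [array([ 564.33470085, -249.31564878]), array([ 563.77967494, -189.95060974])] 90.53566402103017 [ 564.05718789 -219.63312926]
```

Emit:
{"fn": "send_rows", "kwargs": {
  "steps": [
    [[-4,0.1,-0.4,0,0.5],[-4,0.1,-0.4,0,0.5],[-4,0.1,-0.4,0,0.5],[-4,0.1,-0.4,0,0.5],[-4,0.1,-0.4,0,0.5],[-4,0.1,-0.4,0,0.5],[-4,0.1,-0.4,0,0.5],[-4,0.1,-0.4,0,0.5],[-2,0.1,0,0,0.5],[0,0,0,0,0.5]]
  ]
}}

```text
clock: 2.7
position: [541.2, 13.0, 250.1]
ee_rot: [0.732, -0.681, -0.014, 0.003]
contact_force: [-0.2, -0.9, 0.2]
gripper_width: 42.8
```

```bash
python3 - <<'E'
from h import *
C=cam("wrist"); s=arm.read_state(); print(s["clock"],s["position"].round(1),R.from_quat(s["ee_rot"]).as_matrix().round(3))
p,d=optics.get_image("wrist"); cv2.imwrite("pics/w2.png",p); np.savez("w2.npz",p=p,d=d,K=C[0],M=C[1],o=C[2])
E
```

```text
2.7 [541.2  13.  250.1] [[ 0.073 -0.997 -0.025]
 [-0.997 -0.073  0.015]
 [-0.017  0.024 -1.   ]]
```

View pics/w2.png

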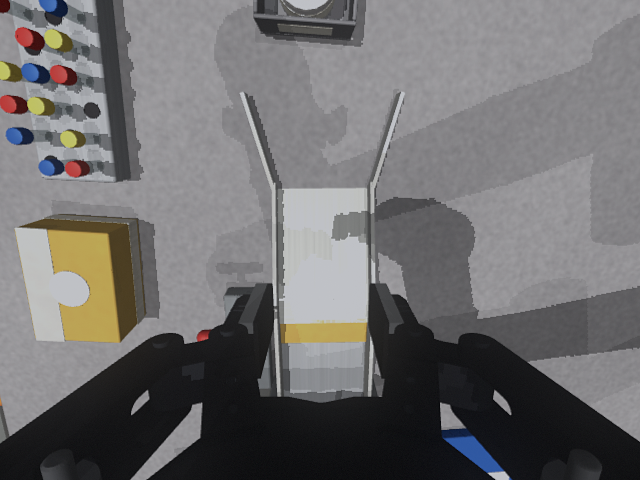

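The wrist view shows the foot edge at v≈188 (u 280–367), the flare tips at (244,93) and (402,93), the yellow lip at v 323–342, and the black buffer near v≈392.

```bash
python3 - <<'E'
from h import *
z=np.load("w2.npz"); C=(z["K"],z["M"],z["o"]); P=cloud(C,z["d"]); hsv=cv2.cvtColor(z["p"],cv2.COLOR_BGR2HSV)
m=(hsv[...,0]>12)&(hsv[...,0]<35)&(hsv[...,1]>120); m[:305]=0;m[360:]=0;m[:,:280]=0;m[:,372:]=0
q=np.array([onplane(C,u,v,38)[:2] for v,u in zip(*np.nonzero(m))],np.float32); r=cv2.minAreaRect(q); print("lip",r,cv2.boxPoints(r).round(1).tolist())
f=lambda u,v,h:onplane(C,u,v,h)[:2].round(1)
print("foot",f(281,188,0),f(367,188,0),"tips",f(244,93,22),f(402,93,22),"cheek base",f(275,187,21),f(374,187,21))
print("cheek at lip height60",f(275.5,335,60),f(373,335,60), "buf",f(326,390,46))
for u,v in((326,185),(326,195),(326,230),(326,280),(326,310),(326,350),(326,380),(326,388),(326,392)): print((u,v),P[v,u].round(1))
v,u=300,np.arange(262,385); 
E
```

```text
lip ((521.8240356445312, 162.87208557128906), (100.75838470458984, 24.546802520751953), 4.103906631469727) [[470.70001220703125, 171.5], [472.5, 147.0], [573.0, 154.1999969482422], [571.2000122070312, 178.6999969482422]]
foot [580.9   2.7] [483.1  -4.1] tips [619.4 -92.3] [ 462.6 -104.3] cheek base [585.7  -1.2] [479.2  -8.7]
cheek at lip height60 [575.8 155.3] [468.3 149.1] buf [513.1 237.2]
(326, 185) [530.1  -3.9  -2.1]
(326, 195) [529.4   6.7   3.2]
(326, 230) [526.9  44.7  14.5]
(326, 280) [523.4  98.7  31.9]
(326, 310) [521.  132.7  39.2]
(326, 350) [515.8 193.7  27.7]
(326, 380) [512.3 237.6  27.8]
(326, 388) [511.4 249.9  27.6]
(326, 392) [511.1 254.7  29.3]
```

Emit:
{"fn": "send_rows", "kwargs": {
  "steps": [
    [[2.8,-1.1,0,0,0],[2.8,-1.1,0,0,0],[2.8,-1.1,0,0,0],[2.8,-1.1,0,0,0],[2.8,-1.1,0,0,0],[2.8,-1.1,0,0,0],[2.8,-1.1,0,0,0],[2.8,-1.1,0,0,0],[0,0,0,0,0],[0,0,0,0,0]]
  ]
}}

```text
clock: 3.58
position: [645.5, -226.7, 239.2]
ee_rot: [0.724, -0.689, -0.017, 0.006]
contact_force: [0.4, 0.1, 0.2]
gripper_width: -0.1
```

```bash
cat >> h.py <<'E'
O=np.array([533.,0.]); ex=np.array([-.0724,.9974]); ey=np.array([-.9974,-.0724])
def st():
    s=arm.read_state(); p=s["position"]; f=s["contact_force"]; M=R.from_quat(s["ee_rot"]).as_matrix(); q=p[:2]-O
    print("t",s["clock"],"world",p.round(1),"dock",(q@ex).round(1),(q@ey).round(1),"F dock",(f[:2]@ex).round(1),(f[:2]@ey).round(1),f[2].round(1),"w",round(s["gripper_width"],1),"toolx yaw err deg",np.degrees(np.arctan2(-M[:2,0]@ey,-M[:2,0]@ex)).round(2),"z",M[:,2].round(3),"j",s["joints"].round(2))
E
python3 -c "from h import *; st()"
```

```text
t 3.5833 world [ 645.5 -226.7  239.2] dock -234.3 -95.8 F dock 0.1 -0.4 0.2 w -0.1 toolx yaw err deg -1.34 z [-0.032  0.014 -0.999] j [-0.11  0.5   0.22 -0.01 -1.32  0.16]
```

Emit:
{"fn": "send_rows", "kwargs": {
  "steps": [
    [[-2,0,1,-0.023,0],[0,0,4,0,0],[0,0,4,0,0],[0,0,4,0,0],[0,0,4,0,0],[0,0,3,0,0],[0,0,0,0,0]]
  ]
}}

```text
clock: 4.17
position: [637.1, -207.3, 36.6]
ee_rot: [0.728, -0.685, -0.013, 0.004]
contact_force: [-1.5, -0.2, -1.4]
gripper_width: 0.0
```

```bash
python3 -c "from h import *; st()"
```

```text
t 4.1667 world [ 637.1 -207.3   36.6] dock -214.3 -88.9 F dock -0.1 1.5 -1.4 w 0.0 toolx yaw err deg -0.7 z [-0.024  0.012 -1.   ] j [-0.08  0.65 -0.06 -0.01 -0.88  0.15]
```

Emit:
{"fn": "send_rows", "kwargs": {
  "steps": [
    [[0,0,1.3,-0.012,0],[0,0.8,-0.1,0,0],[0,0.7,-0.1,0,0],[0,0.5,-0.1,0,0],[0,0.5,-0.1,0,0]]
  ]
}}

```text
clock: 4.58
position: [614.0, -209.4, 33.8]
ee_rot: [0.732, -0.681, -0.008, 0.002]
contact_force: [2.9, 1.0, -0.9]
gripper_width: -0.3
```

```bash
python3 -c "from h import *; st()"
```

```text
t 4.5833 world [ 614.  -209.4   33.8] dock -214.7 -65.7 F dock 0.8 -3.0 -0.9 w -0.3 toolx yaw err deg 0.02 z [-0.014  0.009 -1.   ] j [-0.08  0.62 -0.13 -0.01 -0.83  0.16]
```

Emit:
{"fn": "send_rows", "kwargs": {
  "steps": [
    [[0,0.5,0,0,0],[0,0,0,0,0]]
  ]
}}

```text
clock: 4.75
position: [609.9, -210.1, 38.5]
ee_rot: [0.732, -0.681, -0.005, -0.001]
contact_force: [0.2, -0.3, 0.3]
gripper_width: 0.0
```

```bash
cat >> h.py <<'E'
def caps(n="top",roi=(225,250,350,395)):
    C=cam(n); p,d=optics.get_image(n); hsv=cv2.cvtColor(p,cv2.COLOR_BGR2HSV); q=[]
    for lo,hi in((170,180),(100,130)):
        m=(hsv[...,0]>=lo)&(hsv[...,0]<=hi)&(hsv[...,1]>100)&(hsv[...,2]>80); k=np.zeros_like(m); a,b,c,e=roi; k[a:b,c:e]=m[a:b,c:e]
        v,u=np.nonzero(k); w=onplane(C,u.mean(),v.mean(),66)[:2]-O; q.append(np.array([w@ex,w@ey])); print(n,len(u),u.mean().round(1),v.mean().round(1))
    e=q[1]-q[0]; print("red,blue dock",q[0].round(1),q[1].round(1),"mid",((q[0]+q[1])/2).round(1),"yaw",np.degrees(np.arctan2(e[1],e[0])).round(1),"len",np.linalg.norm(e).round(1)); return p
E
python3 -c "
from h import *; st(); caps()"
```

```text
t 4.75 world [ 609.9 -210.1   38.5] dock -215.1 -61.5 F dock -0.3 -0.2 0.3 w 0.0 toolx yaw err deg 0.02 z [-0.007  0.008 -1.   ] j [-0.09  0.6  -0.15 -0.01 -0.83  0.17]
top 1 383.0 235.0
top 29 363.4 238.6
red,blue dock [-253.4   -4.3] [-188.3    1.7] mid [-220.8   -1.3] yaw 5.3 len 65.3
```

Emit:
{"fn": "send_rows", "kwargs": {
  "steps": [
    [[0,-2,-1,0,0],[0,0,-4,0,0],[0,0,-4,0,0],[1,1,-3,0,0.5],[3,2,0,0,0.5],[3,2,0,0,0.5],[3,2,0,0,0.5],[2,1,0,0,0.5],[0,0,0,0,0.5],[0,0,0,0,0.5]]
  ]
}}

```text
clock: 5.63
position: [553.1, -340.1, 168.1]
ee_rot: [0.733, -0.68, -0.009, 0.005]
contact_force: [0.5, 0.4, 0.2]
gripper_width: 42.8
```

```bash
python3 -c "
from h import *; st(); p=caps(roi=(222,255,345,400)); cv2.imwrite('pics/c3.png',cv2.resize(p[215:300,290:410],None,fx=5,fy=5)); C=cam('wrist'); p,d=optics.get_image('wrist'); cv2.imwrite('pics/w3.png',p); np.savez('w3.npz',p=p,d=d,K=C[0],M=C[1],o=C[2])"
```

```text
t 5.6333 world [ 553.1 -340.1  168.1] dock -340.7 4.6 F dock 0.4 -0.5 0.2 w 42.8 toolx yaw err deg 0.14 z [-0.02   0.006 -1.   ] j [-0.3   0.48 -0.    0.   -1.11  0.38]
top 0 nan nan
top 0 nan nan
red,blue dock [nan nan] [nan nan] mid [nan nan] yaw nan len nanh.py:26: RuntimeWarning: Mean of empty slice.
  v,u=np.nonzero(k); w=onplane(C,u.mean(),v.mean(),66)[:2]-O; q.append(np.array([w@ex,w@ey])); print(n,len(u),u.mean().round(1),v.mean().round(1))
  ret = ret.dtype.type(ret / rcount)
```

View pics/w3.png

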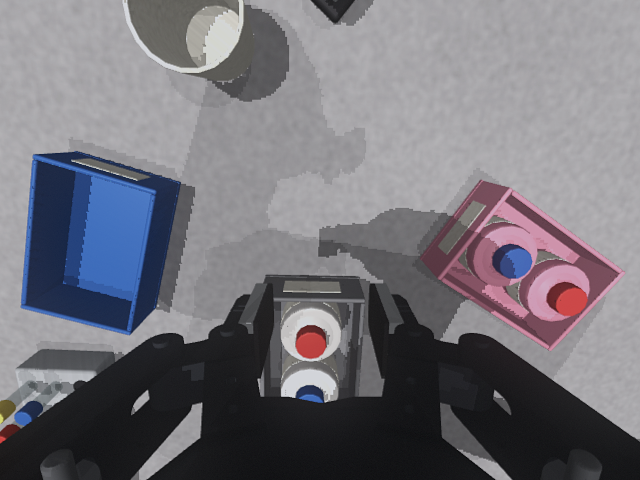

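The carrier now stands nearly square to the dock. Its back bottom edge runs (265,276)–(363,278), with the red cap at (311,342).

```bash
python3 -c "
from h import *
z=np.load('w3.npz'); C=(z['K'],z['M'],z['o'])
for u,v,h in((265,276,50),(363,278,50),(267,276,0),(363,278,0),(311,342,66),(270,300,50),(366,302,50)):
  w=onplane(C,u,v,h)[:2]-O; print((u,v,h),(w@ex).round(1),(w@ey).round(1))
P=cloud(C,z['d'])
for v in (272,280,290,296,304,310): print(v,P[v,311].round(1))
"
```

```text
(265, 276, 50) -303.4 -38.3
(363, 278, 50) -301.2 41.6
(267, 276, 0) -282.5 -44.0
(363, 278, 0) -279.9 49.3
(311, 342, 66) -252.1 -1.1
(270, 300, 50) -281.9 -35.1
(366, 302, 50) -279.5 44.9
272 [ 5.551e+02 -2.855e+02 -1.000e-01]
280 [ 554.8 -282.6   12.5]
290 [ 554.7 -283.2   35.6]
296 [ 554.6 -282.5   46.1]
304 [ 554.1 -274.6   45.2]
310 [ 553.9 -272.6   51.9]
```

Emit:
{"fn": "send_rows", "kwargs": {
  "steps": [
    [[-1,-0.5,2,0,0.5],[0,-0.2,4,0,0.5],[0,0,4,0,0.5],[0,0,4,0,0.5],[0,0,0.5,0,0.5],[0,0,0,0,0.5]]
  ]
}}

```text
clock: 6.23
position: [564.4, -322.7, 22.7]
ee_rot: [0.737, -0.676, -0.005, 0.003]
contact_force: [0.8, -0.8, 1.5]
gripper_width: 42.9
```

```bash
python3 -c "
from h import *; st()"
```

```text
t 6.2333 world [ 564.4 -322.7   22.7] dock -324.1 -8.0 F dock -0.8 -0.7 1.5 w 42.9 toolx yaw err deg 0.81 z [-0.012  0.002 -1.   ] j [-0.27  0.63 -0.15  0.   -0.8   0.36]
```

Emit:
{"fn": "send_rows", "kwargs": {
  "steps": [
    [[-0.8,0.9,0,0.014,0.5],[-0.8,0,0,0,0.5],[-0.8,0,0,0,0.5],[-0.8,0,0,0,0.5],[-0.8,0,0,0,0.5],[-0.8,0,0,0,0.5]]
  ]
}}

```text
clock: 6.73
position: [559.0, -273.7, 31.4]
ee_rot: [0.734, -0.679, 0.002, 0.001]
contact_force: [1.2, -2.1, -2.1]
gripper_width: 42.8
```

```bash
python3 -c "
from h import *; st()"
```

```text
t 6.7333 world [ 559.  -273.7   31.4] dock -274.9 -6.2 F dock -2.1 -1.0 -2.1 w 42.8 toolx yaw err deg 0.31 z [ 0.001 -0.005 -1.   ] j [-0.19  0.58 -0.23  0.01 -0.76  0.27]
```

Emit:
{"fn": "send_rows", "kwargs": {
  "steps": [
    [[1.2,0.4,0.5,0,0.5],[0,0.5,0.5,0.005,0.5],[-0.8,0.05,0.1,0,0.5],[-0.8,0.05,0.1,0,0.5],[-0.8,0.05,0.1,0,0.5],[-0.8,0.05,0.1,0,0.5],[-0.8,0.05,0.1,0,0.5],[-0.8,0.05,0.1,0,0.5],[-0.8,0.05,0.1,0,0.5],[-0.8,0.05,0.1,0,0.5]]
  ]
}}

```text
clock: 7.57
position: [546.4, -219.4, 17.6]
ee_rot: [0.733, -0.68, 0.009, -0.001]
contact_force: [-0.1, -4.9, 3.0]
gripper_width: 42.6
```

```bash
python3 -c "
from h import *; st()"
```

```text
t 7.5667 world [ 546.4 -219.4   17.6] dock -219.8 2.6 F dock -4.9 0.5 3.0 w 42.6 toolx yaw err deg 0.15 z [ 0.015 -0.011 -1.   ] j [-0.1   0.55 -0.34  0.02 -0.66  0.17]
```

Emit:
{"fn": "send_rows", "kwargs": {
  "steps": [
    [[-0.8,0,0,0,0.5],[-0.8,0,0,0,0.5],[-0.8,0,0,0,0.5],[-0.8,0,0,0,0.5],[-0.8,0,0,0,0.5],[-0.8,0,0,0,0.5],[-0.8,0,0,0,0.5]]
  ]
}}

```text
clock: 8.15
position: [540.7, -156.9, 16.6]
ee_rot: [0.733, -0.68, 0.008, -0.0]
contact_force: [-0.1, -4.9, 1.4]
gripper_width: 42.4
```

```bash
python3 -c "
from h import *; st(); p=caps(roi=(225,262,310,390));cv2.imwrite('pics/c4.png',cv2.resize(p[205:285,230:390],None,fx=5,fy=5,interpolation=cv2.INTER_CUBIC))"
```

```text
t 8.15 world [ 540.7 -156.9   16.6] dock -157.0 3.7 F dock -4.8 0.5 1.4 w 42.4 toolx yaw err deg 0.19 z [ 0.013 -0.011 -1.   ] j [ 0.01  0.52 -0.41  0.02 -0.63  0.05]
top 0 nan nan
top 20 322.0 243.8
red,blue dock [nan nan] [-51.9   6. ] mid [nan nan] yaw nan len nanh.py:26: RuntimeWarning: Mean of empty slice.
  v,u=np.nonzero(k); w=onplane(C,u.mean(),v.mean(),66)[:2]-O; q.append(np.array([w@ex,w@ey])); print(n,len(u),u.mean().round(1),v.mean().round(1))
  ret = ret.dtype.type(ret / rcount)
```

View pics/c4.png

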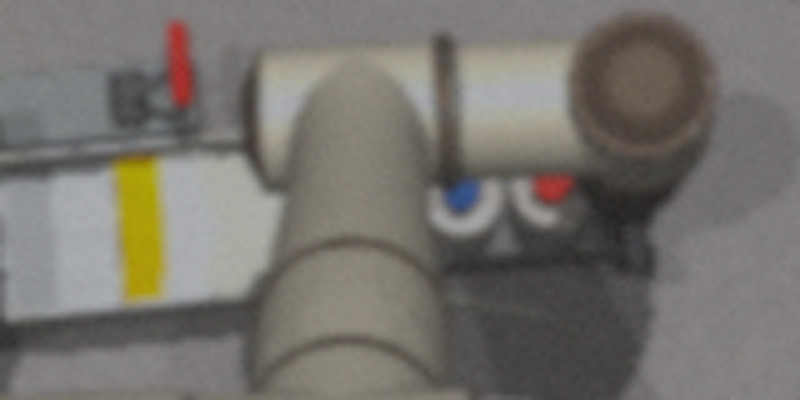

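Emit:
{"fn": "send_rows", "kwargs": {
  "steps": [
    [[-0.8,-0.05,0,0,0.5],[-0.8,-0.05,0,0,0.5],[-0.8,-0.05,0,0,0.5],[-0.8,-0.05,0,0,0.5],[-0.8,-0.05,0,0,0.5],[-0.8,-0.05,0,0,0.5]]
  ]
}}

```text
clock: 8.7
position: [537.8, -105.9, 15.5]
ee_rot: [0.733, -0.68, 0.007, 0.002]
contact_force: [0.9, -5.9, 2.5]
gripper_width: 43.0
```

```bash
python3 -c "
from h import *; st()"
```

```text
t 8.7 world [ 537.8 -105.9   15.5] dock -105.9 2.9 F dock -5.9 -0.5 2.5 w 43.0 toolx yaw err deg 0.17 z [ 0.008 -0.012 -1.   ] j [ 0.11  0.51 -0.45  0.02 -0.61 -0.05]
```

Emit:
{"fn": "send_rows", "kwargs": {
  "steps": [
    [[-0.8,-0.03,-0.05,0,0.5],[-0.8,-0.03,-0.05,0,0.5],[-0.8,-0.03,-0.05,0,0.5],[-0.8,-0.03,-0.05,0,0.5],[-0.8,-0.03,-0.05,0,0.5],[-0.8,-0.03,-0.05,0,0.5]]
  ]
}}

```text
clock: 9.2
position: [531.1, -54.2, 15.1]
ee_rot: [0.732, -0.681, 0.003, 0.005]
contact_force: [0.8, -3.6, -2.2]
gripper_width: 42.4
```

```bash
python3 -c "
from h import *; st()"
```

```text
t 9.2 world [531.1 -54.2  15.1] dock -53.9 5.8 F dock -3.6 -0.5 -2.2 w 42.4 toolx yaw err deg -0.01 z [-0.002 -0.012 -1.   ] j [ 0.21  0.49 -0.47  0.02 -0.61 -0.15]
```

Emit:
{"fn": "send_rows", "kwargs": {
  "steps": [
    [[-0.8,-0.1,-0.1,0,0.5],[-0.8,-0.1,-0.1,0,0.5],[-0.8,-0.1,-0.15,0,0.5],[-0.8,-0.1,-0.2,0,0.5],[-0.8,-0.1,-0.25,0,0.5]]
  ]
}}

```text
clock: 9.62
position: [531.0, -10.4, 22.4]
ee_rot: [0.733, -0.681, 0.002, 0.008]
contact_force: [0.4, -5.5, 0.1]
gripper_width: 42.4
```

```bash
python3 -c "
from h import *; st()"
```

```text
t 9.6167 world [531.  -10.4  22.4] dock -10.2 2.7 F dock -5.5 0.0 0.1 w 42.4 toolx yaw err deg 0.06 z [-0.008 -0.015 -1.   ] j [ 0.29  0.48 -0.47  0.02 -0.63 -0.24]
```

Emit:
{"fn": "send_rows", "kwargs": {
  "steps": [
    [[-0.8,-0.05,-0.25,0,0.5],[-0.8,-0.05,-0.25,0,0.5],[-0.8,-0.05,-0.25,0,0.5],[-0.8,-0.05,-0.25,0,0.5],[-0.8,-0.05,-0.25,0,0.5]]
  ]
}}

```text
clock: 10.03
position: [530.3, 32.9, 36.5]
ee_rot: [0.733, -0.681, 0.002, 0.009]
contact_force: [0.3, -6.3, 1.4]
gripper_width: 42.5
```

```bash
python3 -c "
from h import *; st()"
```

```text
t 10.0333 world [530.3  32.9  36.5] dock 33.0 0.3 F dock -6.3 0.2 1.4 w 42.5 toolx yaw err deg 0.07 z [-0.009 -0.017 -1.   ] j [ 0.37  0.46 -0.46  0.02 -0.67 -0.32]
```

Emit:
{"fn": "send_rows", "kwargs": {
  "steps": [
    [[-0.8,0,-0.25,0,0.5],[-0.8,0,-0.25,0,0.5],[-0.8,0,-0.25,0,0.5],[-0.8,0,-0.25,0,0.5],[-0.8,0,-0.25,0,0.5]]
  ]
}}

```text
clock: 10.45
position: [528.2, 77.3, 51.9]
ee_rot: [0.733, -0.68, 0.004, 0.008]
contact_force: [-0.2, -1.7, -1.1]
gripper_width: 42.6
```

```bash
python3 -c "
from h import *; st()"
```

```text
t 10.45 world [528.2  77.3  51.9] dock 77.5 -0.8 F dock -1.7 0.4 -1.1 w 42.6 toolx yaw err deg 0.14 z [-0.006 -0.017 -1.   ] j [ 0.46  0.44 -0.44  0.02 -0.71 -0.4 ]
```

Emit:
{"fn": "send_rows", "kwargs": {
  "steps": [
    [[-0.8,0,-0.15,0,0.5],[-0.8,0,-0.15,0,0.5],[-0.8,0,-0.1,0,0.5],[-0.8,0,0,0,0.5]]
  ]
}}

```text
clock: 10.78
position: [525.6, 113.9, 56.4]
ee_rot: [0.733, -0.68, 0.004, 0.008]
contact_force: [0.1, -2.0, -0.8]
gripper_width: 42.7
```

```bash
python3 -c "
from h import *; st()"
```

```text
t 10.7833 world [525.6 113.9  56.4] dock 114.1 -0.9 F dock -2.0 0.0 -0.8 w 42.7 toolx yaw err deg 0.22 z [-0.005 -0.016 -1.   ] j [ 0.52  0.44 -0.42  0.02 -0.72 -0.46]
```

Emit:
{"fn": "send_rows", "kwargs": {
  "steps": [
    [[-0.6,0,0.1,0,0.5],[-0.6,0,0.1,0,0.5],[-0.6,0,0.1,0,0.5],[-0.5,0,0.1,0,0.5]]
  ]
}}

```text
clock: 11.12
position: [523.7, 140.3, 51.8]
ee_rot: [0.734, -0.679, 0.004, 0.007]
contact_force: [0.2, -3.3, 1.1]
gripper_width: 42.5
```

```bash
python3 -c "
from h import *; st(); p,d=optics.get_image('side'); cv2.imwrite('pics/s1.png',cv2.resize(p[140:260,180:340],None,fx=5,fy=5,interpolation=cv2.INTER_CUBIC))"
```

```text
t 11.1167 world [523.7 140.3  51.8] dock 140.6 -0.9 F dock -3.3 0.0 1.1 w 42.5 toolx yaw err deg 0.29 z [-0.005 -0.016 -1.   ] j [ 0.57  0.45 -0.42  0.02 -0.72 -0.5 ]
```

View pics/s1.png

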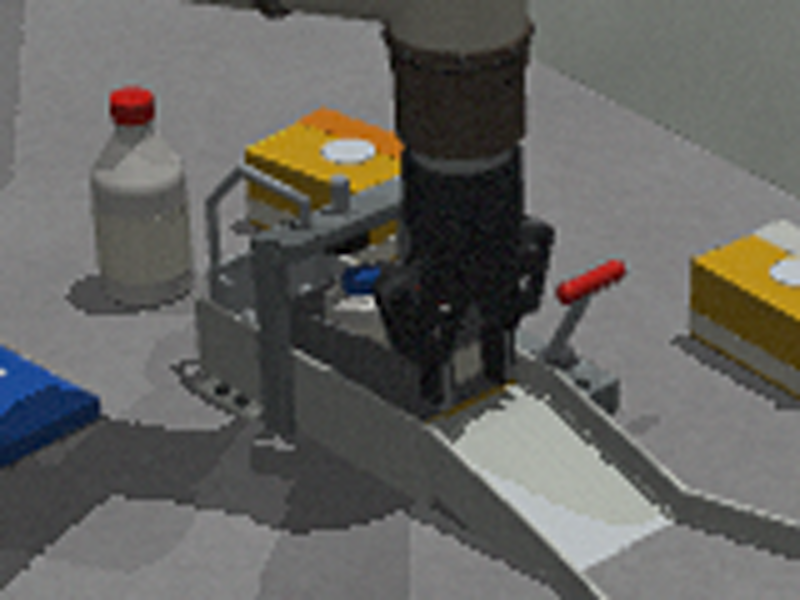

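The side view shows the carrier in line under the gantry, its back near the yellow lip at crop (470,405). The fingers are inside the cheeks and the lever is clear. From here I go on in small steps, watching the force.

Emit:
{"fn": "send_rows", "kwargs": {
  "steps": [
    [[-0.3,0,0,0,0.5],[-0.3,0,0,0,0.5],[-0.3,0,0,0,0.5]]
  ]
}}

```text
clock: 11.42
position: [522.5, 150.3, 50.6]
ee_rot: [0.734, -0.679, 0.003, 0.008]
contact_force: [1.2, -2.3, -0.6]
gripper_width: 42.8
```

Emit:
{"fn": "send_rows", "kwargs": {
  "steps": [
    [[-0.2,0,0,0,0.5],[-0.2,0,0,0,0.5]]
  ]
}}

```text
clock: 11.58
position: [521.9, 154.3, 50.3]
ee_rot: [0.734, -0.68, 0.003, 0.009]
contact_force: [0.2, -2.2, -1.2]
gripper_width: 42.6
```

```bash
python3 -c "
from h import *; st()"
```

```text
t 11.5833 world [521.9 154.3  50.3] dock 154.7 -0.1 F dock -2.2 -0.1 -1.2 w 42.6 toolx yaw err deg 0.24 z [-0.007 -0.017 -1.   ] j [ 0.59  0.46 -0.41  0.02 -0.72 -0.53]
```

Emit:
{"fn": "send_rows", "kwargs": {
  "steps": [
    [[-0.2,0,0,0,0.5],[-0.2,0,0,0,0.5]]
  ]
}}

```text
clock: 11.75
position: [521.3, 158.3, 50.0]
ee_rot: [0.733, -0.68, 0.003, 0.009]
contact_force: [1.0, -2.5, 0.4]
gripper_width: 42.7
```

Emit:
{"fn": "send_rows", "kwargs": {
  "steps": [
    [[-0.15,0,0,0,0.5],[-0.15,0,0,0,0.5]]
  ]
}}

```text
clock: 11.92
position: [520.8, 161.4, 49.7]
ee_rot: [0.733, -0.68, 0.003, 0.009]
contact_force: [0.6, -1.9, -0.2]
gripper_width: 42.7
```

Emit:
{"fn": "send_rows", "kwargs": {
  "steps": [
    [[-0.15,0,0,0,0.5],[-0.15,0,0,0,0.5]]
  ]
}}

```text
clock: 12.08
position: [520.3, 163.4, 49.5]
ee_rot: [0.733, -0.68, 0.003, 0.01]
contact_force: [1.0, -6.9, -0.9]
gripper_width: 43.0
```

```bash
python3 -c "
from h import *; st()"
```

```text
t 12.0833 world [520.3 163.4  49.5] dock 163.9 0.9 F dock -6.9 -0.5 -0.9 w 43.0 toolx yaw err deg 0.17 z [-0.009 -0.02  -1.   ] j [ 0.61  0.46 -0.41  0.02 -0.72 -0.54]
```

Emit:
{"fn": "send_rows", "kwargs": {
  "steps": [
    [[-0.2,0,0,0,0.5],[-0.2,0,0,0,0.5]]
  ]
}}

```text
clock: 12.25
position: [519.8, 165.1, 49.5]
ee_rot: [0.733, -0.68, 0.004, 0.012]
contact_force: [3.2, -8.4, -0.3]
gripper_width: 42.6
```

Emit:
{"fn": "send_rows", "kwargs": {
  "steps": [
    [[-0.2,0,0,0,0.5],[-0.2,0,0,0,0.5]]
  ]
}}

```text
clock: 12.42
position: [519.5, 166.0, 49.5]
ee_rot: [0.732, -0.681, 0.005, 0.015]
contact_force: [3.2, -9.3, -0.6]
gripper_width: 42.8
```

```bash
python3 -c "
from h import *; st()"
```

```text
t 12.4167 world [519.5 166.   49.5] dock 166.6 1.4 F dock -9.5 -2.5 -0.6 w 42.8 toolx yaw err deg 0.06 z [-0.013 -0.029 -1.   ] j [ 0.62  0.46 -0.4   0.02 -0.73 -0.56]
```

Emit:
{"fn": "send_rows", "kwargs": {
  "steps": [
    [[-0.3,-0.05,0,0,0.5],[-0.3,0,0,0,0.5]]
  ]
}}

```text
clock: 12.58
position: [518.9, 167.8, 49.1]
ee_rot: [0.732, -0.681, 0.006, 0.019]
contact_force: [4.2, -9.8, -3.0]
gripper_width: 42.8
```

```bash
python3 -c "
from h import *; st()"
```

```text
t 12.5833 world [518.9 167.8  49.1] dock 168.3 1.9 F dock -10.1 -3.5 -3.0 w 42.8 toolx yaw err deg -0.05 z [-0.017 -0.035 -0.999] j [ 0.62  0.47 -0.4   0.03 -0.74 -0.57]
```

Emit:
{"fn": "send_rows", "kwargs": {
  "steps": [
    [[-0.3,0,0,0,0.5],[-0.3,0,0,0,0.5]]
  ]
}}

```text
clock: 12.75
position: [517.6, 168.8, 48.0]
ee_rot: [0.731, -0.682, 0.007, 0.023]
contact_force: [4.6, -10.9, -2.7]
gripper_width: 42.7
```

```bash
python3 -c "
from h import *; st()"
```

```text
t 12.75 world [517.6 168.8  48. ] dock 169.5 3.1 F dock -11.2 -3.8 -2.7 w 42.7 toolx yaw err deg -0.21 z [-0.022 -0.043 -0.999] j [ 0.63  0.47 -0.4   0.03 -0.74 -0.58]
```

Emit:
{"fn": "send_rows", "kwargs": {
  "steps": [
    [[-0.25,-0.1,0.3,0,0.5],[-0.25,-0.1,0.2,0,0.5]]
  ]
}}

```text
clock: 12.92
position: [517.6, 167.7, 42.2]
ee_rot: [0.73, -0.683, 0.008, 0.029]
contact_force: [3.2, -13.7, -0.4]
gripper_width: 42.8
```

```bash
python3 -c "
from h import *; st(); p,d=optics.get_image('side'); cv2.imwrite('pics/s2.png',cv2.resize(p[175:245,215:315],None,fx=8,fy=8,interpolation=cv2.INTER_CUBIC))"
```

```text
t 12.9167 world [517.6 167.7  42.2] dock 168.4 3.3 F dock -13.9 -2.2 -0.4 w 42.8 toolx yaw err deg -0.3 z [-0.028 -0.053 -0.998] j [ 0.63  0.48 -0.4   0.04 -0.74 -0.59]
```

View pics/s2.png

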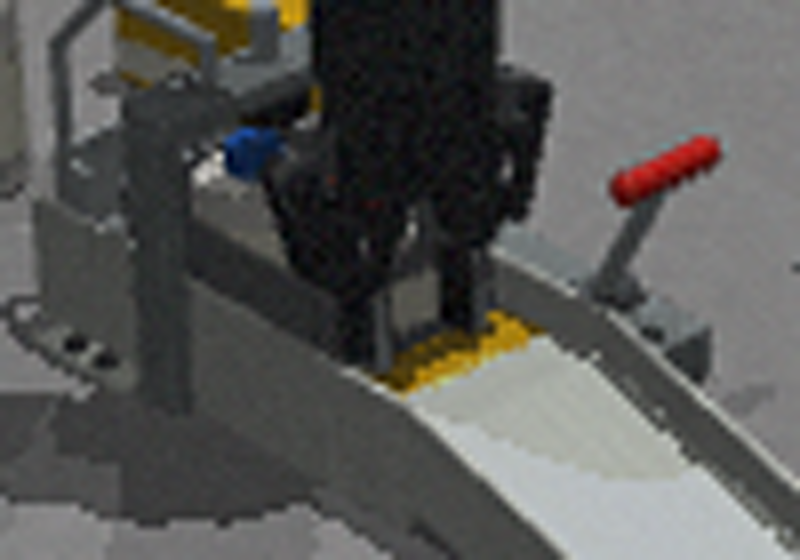

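Both fingers press on the back face just behind the yellow lip (crop 440,360), and the lever has not moved. Whether the back edge has dropped I'll take from the wrist depth.

```bash
cat > g.py <<'E'
from h import *
def heights(fn):
    C=cam("wrist"); p,d=optics.get_image("wrist"); cv2.imwrite(fn,p); P=cloud(C,d); W=P[...,:2]-O; X=W@ex; Y=W@ey; Z=P[...,2]
    g=(np.abs(Y)<44)&(np.arange(480)[:,None]<395)
    for x in range(100,260,6):
        m=g&(X>=x)&(X<x+6)
        if m.sum()>8: print(x+3,m.sum(),np.nanpercentile(Z[m],[5,50,95]).round(1))
    hsv=cv2.cvtColor(p,cv2.COLOR_BGR2HSV)
    for nm,lo,hi in(("red",0,8),("blue",100,130)):
        m=g&(hsv[...,0]>=lo)&(hsv[...,0]<=hi)&(hsv[...,1]>120)&(Z>60)&(Z<120)
        if m.sum(): print(nm,m.sum(),X[m].mean().round(1),Y[m].mean().round(1),np.percentile(Z[m],[10,50,90]).round(1))
E
python3 -c "
from g import *; heights('pics/w4.png')"
```

```text
103 2821 [31.6 32.9 34.3]
109 2856 [33.4 34.8 36.2]
115 2886 [35.3 36.7 38.1]
121 2822 [37.  38.1 39.1]
127 2725 [37.1 38.1 39.2]
133 2654 [37.1 38.1 39.1]
139 2584 [37.1 38.1 39.1]
145 2507 [37.1 38.1 39.1]
151 2537 [37.2 38.1 39.4]
157 11162 [ 37.6  94.9 121.2]
163 5647 [ 37.5  70.4 101.2]
169 3282 [ 37.4  65.7 100.1]
175 1822 [37.3 44.5 99.2]
181 7665 [34.  65.4 79.8]
187 485 [72.5 75.8 78.9]
193 529 [66.4 71.2 75.9]
199 105 [58.6 64.1 68. ]
205 33 [51.2 56.3 60.8]
217 76 [32.4 33.2 34.2]
223 133 [32.2 33.1 34.1]
```

The rear rim reads about 79 high (28+50) and the inside floor reads about 33, so the back edge is down behind the lip. I'll ease off gently, straight back.

Emit:
{"fn": "send_rows", "kwargs": {
  "steps": [
    [[0.1,-0.1,0,0,0.5],[0.2,-0.1,0,0,0.5],[0.2,0,0,0,0.5]]
  ]
}}

```text
clock: 13.27
position: [519.7, 160.6, 41.5]
ee_rot: [0.729, -0.683, 0.008, 0.03]
contact_force: [0.2, -0.4, 0.2]
gripper_width: 42.9
```

```bash
python3 -c "
from g import *; st()"
```

```text
t 13.2667 world [519.7 160.6  41.5] dock 161.2 1.6 F dock -0.4 -0.2 0.2 w 42.9 toolx yaw err deg -0.36 z [-0.03  -0.055 -0.998] j [ 0.61  0.48 -0.4   0.04 -0.74 -0.58]
```

Emit:
{"fn": "send_rows", "kwargs": {
  "steps": [
    [[0.3,0,-0.05,0,0.5],[0.3,0,-0.05,0,0.5],[0.3,0,-0.05,0,0.5],[0.5,0,-0.1,0,0.5],[0.5,0,-0.1,0,0.5]]
  ]
}}

```text
clock: 13.68
position: [522.6, 143.7, 47.3]
ee_rot: [0.73, -0.682, 0.008, 0.027]
contact_force: [0.9, 0.2, 0.8]
gripper_width: 42.6
```

```bash
python3 -c "
from g import *; st(); heights('pics/w5.png')"
```

```text
t 13.6833 world [522.6 143.7  47.3] dock 144.1 -0.1 F dock 0.2 -0.9 0.8 w 42.6 toolx yaw err deg -0.23 z [-0.026 -0.051 -0.998] j [ 0.58  0.47 -0.41  0.04 -0.74 -0.55]
103 2489 [31.5 32.9 34.3]
109 2515 [33.4 34.8 36.3]
115 2521 [35.3 36.7 38. ]
121 2373 [37.  38.1 39.1]
127 2912 [ 37.1  38.3 123.4]
133 10651 [ 37.7 100.  126.6]
139 5741 [ 37.4  77.  112.3]
145 3311 [ 37.4  68.6 106.8]
151 1979 [ 37.3  38.8 104.4]
157 1245 [37.2 38.2 84.2]
163 1067 [37.2 38.1 39. ]
169 1092 [37.1 38.1 39.1]
175 5700 [37.6 53.2 66.9]
```

Emit:
{"fn": "send_rows", "kwargs": {
  "steps": [
    [[1,0,-1,0,0.5],[0.5,0,-4,0,0.5],[0,0,-4,0,0.5],[0,0,-4,0,0.2],[0,0,-4,0,0],[0,0,0,0,0],[0,0,0,0,0]]
  ]
}}

```text
clock: 14.32
position: [527.4, 130.7, 229.5]
ee_rot: [0.729, -0.684, 0.008, 0.029]
contact_force: [-0.5, -0.5, -1.3]
gripper_width: 0.3
```

```bash
python3 -c "
from g import *; st(); heights('pics/w6.png')"
```

```text
t 14.3167 world [527.4 130.7 229.5] dock 130.8 -3.9 F dock -0.4 0.6 -1.3 w 0.3 toolx yaw err deg -0.42 z [-0.028 -0.053 -0.998] j [ 0.56  0.27 -0.18  0.03 -1.17 -0.51]
103 558 [31.4 32.9 34.5]
109 550 [33.3 34.8 36.3]
115 4496 [ 36.6 302.7 309.9]
121 12285 [236.9 285.8 303.9]
127 3912 [ 37.9 278.4 298.5]
133 1737 [ 37.4 279.  287.6]
139 1041 [ 37.3 265.9 284.5]
145 554 [ 37.   38.2 266. ]
151 498 [37.  38.1 39.3]
157 482 [36.9 38.2 39.3]
163 494 [36.9 38.  39.3]
169 485 [36.9 38.1 39.2]
175 1653 [37.3 55.5 77.2]
181 184 [76.3 77.8 78.9]
187 81 [58.5 72.1 78.4]
193 102 [45.1 63.2 78.3]
199 192 [31.3 33.1 78.1]
205 208 [31.2 32.6 78. ]
211 132 [31.1 32.9 78.2]
217 99 [31.2 37.  78.8]
223 52 [30.9 32.6 77.9]
229 32 [30.9 32.  33. ]
235 26 [31.1 32.5 33.5]
241 15 [31.3 31.9 32.7]
247 226 [121.4 131.7 140. ]
```

View pics/w6.png

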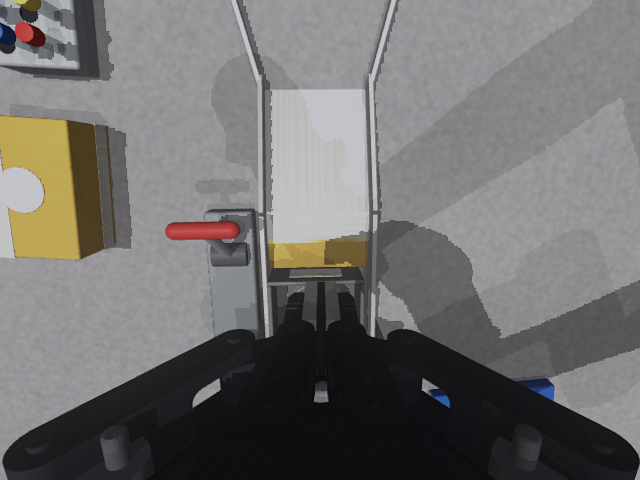

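The carrier is seated level: the rim reads 78 all along x=181 to 223, and its back is against the lip. The red grip is at pixels (166–240, 230).

Emit:
{"fn": "send_rows", "kwargs": {
  "steps": [
    [[2.2,-3,0,0,0],[2.2,-3,0,0,0],[0,-3,0,0,0],[0,0,3.5,0,0],[0,0,3.5,0,0],[0,0,3.5,0,0],[0,0,1,0,0],[0,0,0,0,0]]
  ]
}}

```text
clock: 15.03
position: [620.2, 80.5, 107.4]
ee_rot: [0.729, -0.683, 0.008, 0.029]
contact_force: [0.7, 0.7, -0.1]
gripper_width: 0.3
```

```bash
python3 -c "
from g import *; st()
K=cam('wrist')
"
```

```text
t 15.0333 world [620.2  80.5 107.4] dock 73.9 -92.8 F dock 0.6 -0.7 -0.1 w 0.3 toolx yaw err deg -0.38 z [-0.028 -0.054 -0.998] j [ 0.41  0.51 -0.14  0.05 -0.97 -0.37]
```

Emit:
{"fn": "send_rows", "kwargs": {
  "steps": [
    [[-1,0,0.7,0,0],[-1,0,0,0,0],[-1,0,0,0,0],[-1,0,0,0,0],[-1,0,0,0,0],[-1,0,0,0,0]]
  ]
}}

```text
clock: 15.53
position: [616.1, 140.5, 100.4]
ee_rot: [0.729, -0.683, 0.01, 0.032]
contact_force: [-0.4, -3.5, 4.6]
gripper_width: 0.0
```

```bash
python3 -c "
from g import *; st()"
```

```text
t 15.5333 world [616.1 140.5 100.4] dock 134.1 -93.0 F dock -3.5 0.6 4.6 w 0.0 toolx yaw err deg -0.36 z [-0.029 -0.061 -0.998] j [ 0.5   0.53 -0.13  0.05 -0.97 -0.46]
```

Emit:
{"fn": "send_rows", "kwargs": {
  "steps": [
    [[-1,0,0,0,0],[-1,0,0,0,0],[-1,0,0,0,0]]
  ]
}}

```text
clock: 15.78
position: [613.8, 174.0, 101.2]
ee_rot: [0.73, -0.683, 0.011, 0.031]
contact_force: [1.3, -2.9, -2.8]
gripper_width: -0.2
```

```bash
python3 -c "
from g import *; st()"
```

```text
t 15.7833 world [613.8 174.  101.2] dock 167.7 -93.2 F dock -3.0 -1.1 -2.8 w -0.2 toolx yaw err deg -0.3 z [-0.026 -0.06  -0.998] j [ 0.55  0.54 -0.11  0.05 -0.98 -0.51]
```

Emit:
{"fn": "send_rows", "kwargs": {
  "steps": [
    [[-0.7,0,0.3,0,0],[-0.7,0,0.3,0,0],[-0.4,0,0.2,0,0]]
  ]
}}

```text
clock: 16.03
position: [612.5, 193.8, 93.6]
ee_rot: [0.731, -0.681, 0.013, 0.032]
contact_force: [0.7, -19.1, 12.4]
gripper_width: -0.1
```

```bash
python3 -c "
from g import *; st()"
```

```text
t 16.0333 world [612.5 193.8  93.6] dock 187.5 -93.4 F dock -19.1 0.6 12.4 w -0.1 toolx yaw err deg -0.08 z [-0.025 -0.064 -0.998] j [ 0.58  0.55 -0.1   0.05 -0.97 -0.54]
```

Emit:
{"fn": "send_rows", "kwargs": {
  "steps": [
    [[-0.3,0,0.1,0,0],[-0.3,0,0,0,0]]
  ]
}}

```text
clock: 16.2
position: [612.5, 193.6, 94.3]
ee_rot: [0.731, -0.681, 0.016, 0.038]
contact_force: [2.8, -12.8, 2.3]
gripper_width: -0.0
```

```bash
python3 -c "
from g import *; st()"
```

```text
t 16.2 world [612.5 193.6  94.3] dock 187.3 -93.3 F dock -13.0 -1.9 2.3 w -0.0 toolx yaw err deg 0.04 z [-0.028 -0.078 -0.997] j [ 0.58  0.56 -0.1   0.06 -0.98 -0.54]
```

Solid at dock x≈187 with 13–19 N, so that is the lever stop. I'll retreat and verify.

Emit:
{"fn": "send_rows", "kwargs": {
  "steps": [
    [[0.5,0,0,0,0],[2,0,0,0,0],[3,0,0,0,0],[3,0,-1,0,0],[1,0,-4,0,0],[0,2,-4,0,0],[0,3,-4,0,0],[0,3,-2,0,0],[0,0,0,0,0],[0,0,0,0,0]]
  ]
}}

```text
clock: 17.03
position: [548.0, 108.9, 246.0]
ee_rot: [0.731, -0.682, 0.012, 0.032]
contact_force: [0.2, 0.0, -0.6]
gripper_width: -0.4
```

```bash
python3 -c "
from g import *; st(); heights('pics/w7.png')
p,d=optics.get_image('side'); cv2.imwrite('pics/s7.png',cv2.resize(p[150:260,190:330],None,fx=5.4,fy=5.4,interpolation=cv2.INTER_CUBIC))
C=cam('wrist');p,d=optics.get_image('wrist');P=cloud(C,d);hsv=cv2.cvtColor(p,cv2.COLOR_BGR2HSV)
W=P[...,:2]-O;m=((hsv[...,0]<8)|(hsv[...,0]>172))&(hsv[...,1]>120)&(P[...,2]>95)&(P[...,2]<130)&(np.abs(W@ey+92)<40)
print('grip',m.sum(),(W@ex)[m].mean() if m.any() else None,(W@ey)[m].mean() if m.any() else None,P[m][:,2].max() if m.any() else None)
"
```

```text
t 17.0333 world [548.  108.9 246. ] dock 107.5 -22.8 F dock -0.0 -0.2 -0.6 w -0.4 toolx yaw err deg -0.1 z [-0.026 -0.064 -0.998] j [ 0.51  0.28 -0.12  0.05 -1.22 -0.46]
103 3954 [ 32.7 295.1 320. ]
109 1278 [ 33.9 291.6 304.2]
115 1045 [ 35.5 282.6 303.2]
121 603 [ 36.9  38.3 295.1]
127 458 [36.9 38.2 39.3]
133 448 [36.9 38.2 39.4]
139 445 [37.  38.1 39.3]
145 444 [36.9 38.2 39.3]
151 437 [37.  38.2 39.4]
157 431 [37.  38.2 39.2]
163 427 [36.8 38.1 39.4]
169 423 [36.9 38.1 39.4]
175 785 [37.5 49.4 76.5]
181 84 [72.4 77.8 79.4]
187 40 [62.6 77.2 78.8]
193 47 [51.3 74.1 78.6]
199 85 [32.2 63.1 78.3]
205 136 [31.3 36.2 78.2]
211 115 [31.3 34.7 78.1]
217 100 [31.3 34.7 78.6]
223 76 [31.1 33.1 65.5]
229 43 [31.4 33.2 53.8]
235 19 [31.4 32.8 43.2]
253 29 [102.7 108.  112.1]
259 48 [ 78.4  80.2 111.1]
blue 8 259.4 -14.6 [ 83.7  93.3 103. ]
grip 3 200.85796538257944 -76.16074268111923 107.21804338750712
```

View pics/s7.png

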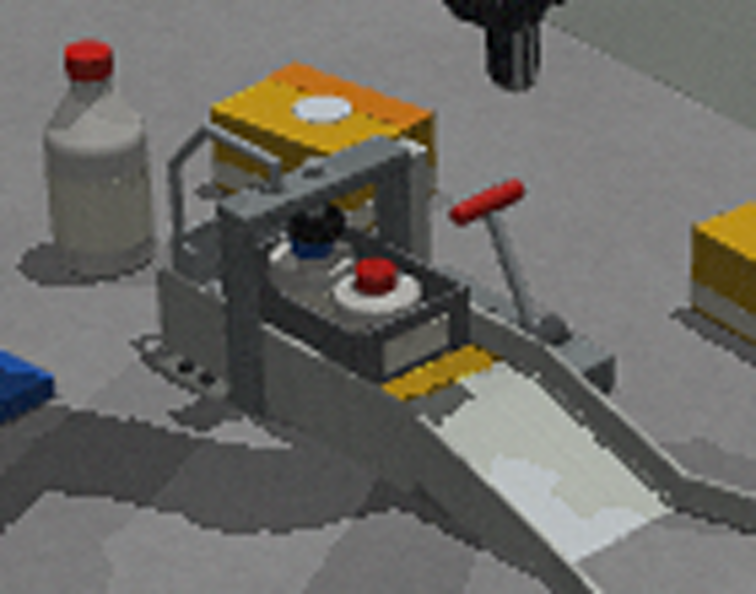

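The side view shows the carrier level behind the lip, the head down over the front (blue) cap, and the lever leaning to the bulkhead with its grip at crop (487,200). One numeric check of the grip, then I hand in.

```bash
python3 -c "
from g import *
C=cam('side');p,d=optics.get_image('side');hsv=cv2.cvtColor(p,cv2.COLOR_BGR2HSV)
m=((hsv[...,0]<8)|(hsv[...,0]>172))&(hsv[...,1]>120);k=np.zeros_like(m);k[178:196,270:292]=m[178:196,270:292]
v,u=np.nonzero(k);print('seen',u.mean(),v.mean())
for a in (.8,.9,1.0,1.1):
  t=a-.4985; x=165+90*np.sin(t);h=28+90*np.cos(t); w=O+x*ex-92*ey; print(a,round(x),round(h),proj(C,[*w,h]).round(1))
"
```

```text
seen 279.74 187.02
0.8 192 114 [283.6 187.1]
0.9 200 111 [281.9 187.1]
1.0 208 107 [280.2 187.3]
1.1 216 102 [278.7 187.8]
```

Seen u=279.7 against 280.2 predicted for 1.0 rad: the lever is fully over.

```bash
python3 -c "
from bench import job; print(job.job_done())"
```

```text
the job is handed in; nothing more can be done
None
```

The carrier is seated in the tray behind the yellow lip, the lever is fully over, and the job is handed in at about 17 s.

- **Positioning:** I nudged the carrier sideways with the shut fingers until it lined up with the dock. That was a light side push of about 3 N, not a push on its ends.
- **Push:** I pushed it from behind up the ramp at no more than about 7 N. The spring was felt at pusher x≈162, and I pressed on in small steps to a peak reading of about 14 N. I lowered the pusher with the back edge as it dropped, then eased off.
- **Lever:** I threw it until it was solid. The reading reached about 19 N at the stop, well above the 3 N it needs, but under the 40 N limit.

**Last checks:**
- **Carrier:** the wrist depth shows its rim at height 78 (28+50) along the part in view, so it is level, with its back against the lip at x≈177.
- **Suction head:** the side view shows it down over the blue cap.
- **Lever:** the grip is within half a pixel of the position predicted for 1.0 rad.
- **Robot:** it stood clear, with wrist force about 0.
- **Bystanders:** none was touched, and those in the last views look unmoved. I did not measure them again.

**Not fully settled:**
- Repeated rows left the tool tilted by about 4° at the end, with no visible effect.
- The last wrist view caught only 3 pixels of the grip, so the lever check rests on the side camera and the felt stop.

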